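# Slide the test reader to its marked stop

## Robot

A 6-joint arm with a two-finger parallel gripper is mounted at the origin on the work surface. World frame = base frame: x ahead of the robot, y to its left, z up, the work surface at z = 0. Lengths are in m, angles in rad, forces in N, time in s.
With the tool pointing down it reaches from about 0.3 to 0.875 m from the base axis. Payload 6.4 kg.
Tool frame: the origin (TCP) lies midway between the tips of the shut fingers; the grasp point (between the pads) lies ctrl.grip_point_offset behind it (ctrl.grip_point_offset is the distance from the TCP to the grasp point, in m); z points along the fingers, y is the direction in which the jaws open and shut (so a half turn about z gives the same grasp; the last joint's range is limited). The gripper opens to 85 mm and grips with 20 to 120 N. Pads are 22 mm wide; open, the fingers measure 114 mm over their backs; the gripper's body (76 mm by 85 mm) begins 54 mm behind the grasp point. The pads swing forward as they close: fully open they stand 13 mm farther back than shut.
Start: joints at [-1.499, 0.181, 1.607, -0, 1.354, -0.206], TCP at [0.158, -0.553, 0.231] pointing down, gripper open.
Joint ranges: [-2.99, 2.99], [-0.89, 2.07], [0.3, 2.58], [-1.14, 4.28], [0, 2.63], [-3.12, 3.12]. Speed limits (rad/s): [2.57, 2.57, 3.01, 3.14, 3.14, 3.14].

## Interface

Orientations are given as a unit quaternion [w, x, y, z].
In Python, from bench import ctrl, viewer gives the robot as it stands.
- The arm moves only by the shell command python3 -m handwheel 'ROWS' [OPENING]. ROWS is JSON, a list of rows, each an object with "travel": the shift along the tool's x, y, z as a fraction of full scale, a list of three; "dr": the turn, a rotation vector about the tool's x, y, z as a fraction of full scale, a list of three. A call has 1 to 20 rows; each row shifts and turns the pose as measured when the row begins, along the tool's axes as they then stand; what a row does not reach is not made up. Full scale, the value 1, is 150 mm for a shift and 30 degrees for a turn. A row lasts 1/12 s, in which the tool goes at most 41.7 mm and 7.16 degrees, less where a joint would pass 70% of its speed; a pose out of reach is approached as far as the arm can. A call with a number of a shift or a turn outside -1 to 1 is refused whole. A call with a gripper value outside its range is refused whole. OPENING is the opening, from -1 (shut) to 1 (fully open), set as the call begins (- or left out, the last holds). The fingers move at their own pace and stop on an object; the grip force is fixed at half the most. Time passes only in rows, so rows that do not move let the fingers close. It gives the time, the measured TCP pose, the force and the opening at its end, in the units of the state.
- ctrl.get_obs(): the state, without advancing time (a new reading comes with each control period).
- viewer.camera(name): name is "side" or "top"; returns the picture (400x640x3 uint8, red, green, blue); there is no depth.
- viewer.get_calibration(name): a dict with "camera_matrix" (3x3 intrinsics, pixels), "R" (3x3) and "t" (3): a world point X has camera coordinates R X + t. Camera axes: x right, y down, z forward; pixel columns grow to the right and rows downward; lengths in m; the calibration is good to about 2 mm. A picture is of the moment at which its call begins. get_calibration takes no time and is no camera call.
- ctrl.hand_in(): hands the job in, once; it reports no verdict.
The state is a dict: "time_s": time; "q": joint angles; "dq": joint speeds; "joint_efforts": joint torques, N m; "eef_pos": TCP position; "eef_rot": TCP orientation; "wrist_force": force on the tool from outside, world axes, zero at the start; "torque": the same for the moment, N m; "opening": opening from 0.0 (shut) to 1.0 (fully open).
Only numpy, scipy, OpenCV 4.12 (cv2) and the standard library are available. Lean on these libraries where they do the work, as an engineer would, in place of code of your own. Each camera call takes 0.05 s, during which the arm holds its last target. There are 200 camera calls.

## Task

Bring the reading head over the test at the marked stop (the clamp with the peaked top, beside the tray of two test cassettes): press down the brake pad in the middle of the slider with the fingertips and, keeping it pressed so that you never drag the slider against its brake, push the slider along the rail until it stands right up against that stop. Then let the pad spring back up and leave the slider there; nothing needs grasping, and the other things on the table are not to be lifted or moved.

Things in the scene. Friction and masses are not known exactly. Their poses are not given: they have to be found in the camera images.
- slider (a joint): position of the slider along the rail in m: 0 at the rail's middle, growing along the +y axis of slider_mid; it can travel 165 mm either way unless a stop is in the way. With the brake free it moves with about 1.5 N; braked, it resists with about 6 to 11 N.
- pad (a joint): how far the brake pad is pressed down in m: 0 at rest (up, brake on), 0.008 at its bottom. Sprung: about 10 N frees the brake, 13 N takes it to the bottom. From 1 mm down the brake is fully off; it bites again as soon as the pad comes up.
- slider_mid (a point): middle of the slider, 46 mm above the table (height of the resting pad's top; does not sink with the pad). y axis along the rail, x across it away from the robot, z up. White saddle 62 mm (x) by 80 mm (y) on a 470 mm long rail. At each y end a lip 12 mm thick, full width, top 58 mm above the table; between the lips a well 56 mm long (y), open at both x sides.
- head_top (a point): centre of the top of the white reading head carried by the slider on an arm, 84 mm out on its +x side: 44 mm (x) by 36 mm (y), top 65 mm above the table. It moves with the slider; not for pushing.
- pad_top (a point): centre of the top of the black ribbed rubber brake pad, 46 mm (x) by 52 mm (y), in the well between the slider's lips; 46 mm above the table at rest, 38 mm when fully pressed. Axes as slider_mid. Pushing a lip sideways from within the well, or the fingertips' rub on the pad, moves the slider.
- marked_stop_mid (a point): middle of the marked stop, on the rail's centre line, 46 mm above the table; axes as slider_mid. Fixed aluminium block 66 mm (x) by 20 mm (y) over the rail, peaked ridge on top to 61 mm above the table, dark line down its front, low tray of two white test cassettes on its +x side. At either end of the rail. The slider touches it when slider_mid is 50 mm from here.
- plain_stop_mid (a point): the other stop: the same 66 x 20 mm block with a flat top 50 mm above the table, no line and no tray, towards the other end of the rail; the same point of it.
- dropper: small loose dropper bottle, 22 mm across, 55 mm tall, in front of the rail; origin at the centre of its underside; a bystander.
- spare_test: loose white test cassette 70 x 20 x 6 mm lying in front of the rail; origin at the centre of its underside; a bystander.
- tube_cup: loose clear cup, 56 mm across, 60 mm tall, beyond the rail; origin at the centre of its underside; a bystander.
- pen: loose black pen, 125 mm long, 11 mm thick; origin at the centre of its underside; a bystander.
- timer: loose white table timer 55 x 65 x 18 mm; origin at the centre of its underside; a bystander.
- swab_pack: loose paper pack of swabs 180 x 35 x 8 mm; origin at the centre of its underside; a bystander.
Mind the look-alikes: they are no part of the job. What is shaped like the part that bears marked_stop_mid but blue or turquoise is not meant.

How it is judged:
By the outcome, as a careful person would: the job done as asked, in the order asked, and still so for the second after the job is handed in, with the robot touching nothing.
It also fails if it takes over 38 s, if anything falls off the work surface, if the arm or the gripper's body presses on something with over 40 N, if the wrist force passes 120 N, or if a joint passes its speed limit or range.

## Working session

There is one attempt and no reset: what is moved stays moved. The work goes in short steps, Python scripts to look and compute and a shell command to move; the robot and the scene stay as the last step left them, time stands still between calls to the robot, and variables do not carry over. Pictures are saved under pics/ and viewed, about 8 in all and at most 12, crops included, and the job is handed in when it is done.

```bash
mkdir -p pics
python3 - <<'E'
from bench import ctrl, viewer
import cv2
for n in("top","side"):
    cv2.imwrite(f"pics/{n}1.png",viewer.camera(n)[:,:,::-1]); c=viewer.get_calibration(n);print(n,c)
o=ctrl.get_obs();print(o,ctrl.grip_point_offset)
E
```

```text
top {'camera_matrix': array([[418.53553293,   0.        , 320.38298455],
       [  0.        , 418.53553293, 207.25791343],
       [  0.        ,   0.        ,   1.        ]]), 'R': array([[-0.00144677, -0.99998859,  0.00455172],
       [-0.99637195,  0.00105419, -0.08509896],
       [ 0.08509319, -0.00465832, -0.99636211]]), 't': array([-0.01274385,  0.49752553,  1.30937192])}
side {'camera_matrix': array([[485.49225526,   0.        , 314.75452325],
       [  0.        , 485.49225526, 203.91338645],
       [  0.        ,   0.        ,   1.        ]]), 'R': array([[-0.82227387, -0.56877788, -0.01890541],
       [-0.3103845 ,  0.47606753, -0.82281296],
       [ 0.47699806, -0.67070965, -0.56799773]]), 't': array([0.36863794, 0.20206566, 1.24918683])}
{'time_s': 0.1, 'q': array([-1.49932292e+00,  1.81506539e-01,  1.60789212e+00, -1.71936846e-05,
        1.35379960e+00, -2.06313200e-01]), 'dq': array([-0.0010238 ,  0.00045254, -0.00275401,  0.00226109, -0.00068116,
        0.00016343]), 'joint_efforts': array([ 3.19323226e-04, -4.45878124e+01, -3.52237129e+01, -2.69055299e-04,
        4.12386842e-03, -9.04426059e-06]), 'eef_pos': array([ 0.15764932, -0.55245417,  0.23045955]), 'eef_rot': array([-8.01546089e-04,  9.90369245e-01,  1.38448958e-01,  4.57093235e-05]), 'wrist_force': array([-0.05384156,  0.03153607,  0.42764322]), 'torque': array([-0.00095871, -0.00187136,  0.0290643 ]), 'opening': 0.9970825103019603} 0.0187
```

View pics/top1.png

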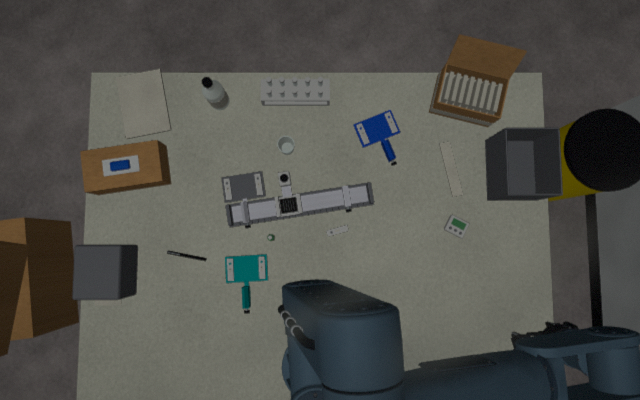

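View pics/side1.png

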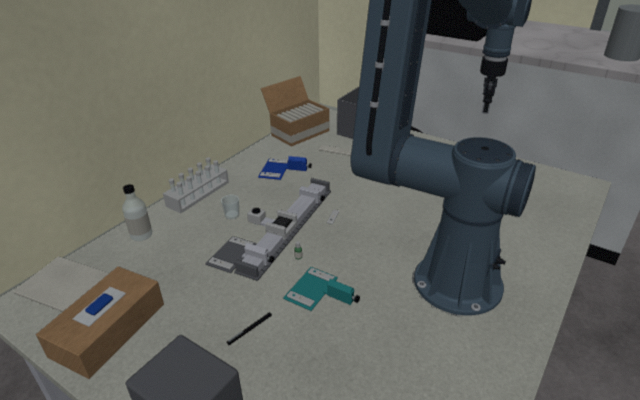

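The top picture shows the rail from (228,215) to (372,192), with the pad at about (288,205) and the head at (285,178). There are four candidates for the marked stop:
- The grey stop at (246,212), beside a tray at (243,186).
- The plain stop at (348,197).
- The blue clamp at (377,128), a look-alike.
- The turquoise clamp at (246,270), a look-alike.

The grey stop at (246,212) fits because it has the tray on its far side. I'll confirm it in an enlarged crop.

Run:
```python
import cv2,numpy as np
t=cv2.imread("pics/top1.png")[160:235,215:385]; s=cv2.imread("pics/side1.png")[170:285,200:340]
f=lambda a,k:cv2.convertScaleAbs(cv2.resize(a,None,fx=k,fy=k,interpolation=cv2.INTER_CUBIC),alpha=1.3)
cv2.imwrite("pics/ctop.png",f(t,4.7)); cv2.imwrite("pics/cside.png",f(s,5))
```

```text
(no output)
```

View pics/ctop.png

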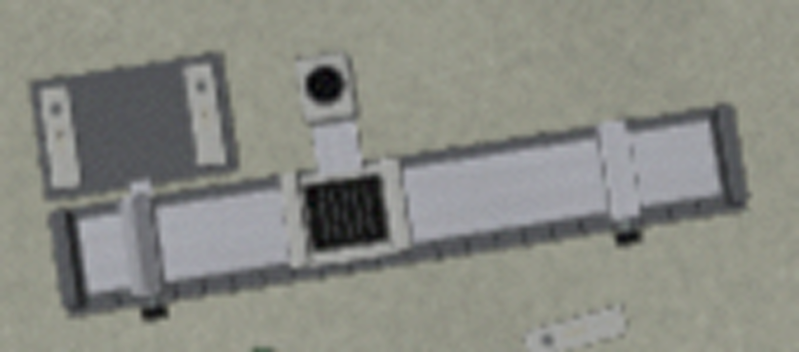

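View pics/cside.png

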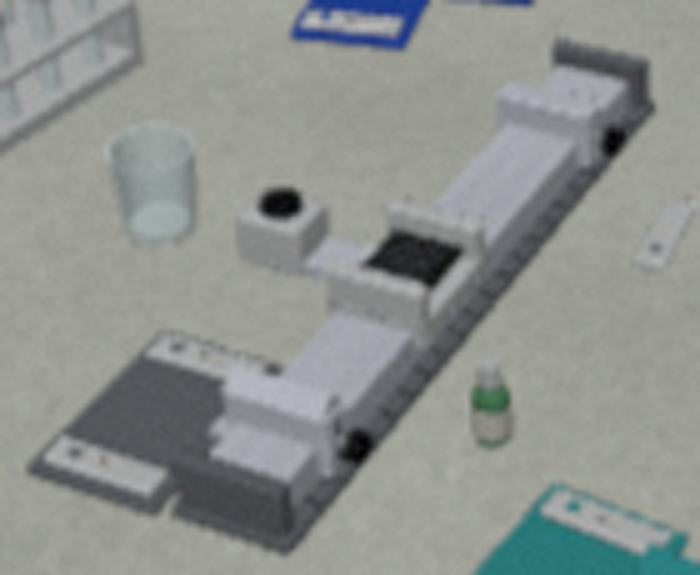

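The crops confirm it. The peaked stop beside the two-cassette tray, at crop pixel (142,241), is the marked one, and it stands at the rail's +y (left) end. The flat-topped stop at (620,175) is the plain one. Next I'll measure positions.

```bash
cat > h.py <<'E'
import numpy as np
from bench import viewer
def ray(n,uv,z):
    c=viewer.get_calibration(n);R,t=c["R"],c["t"]
    d=R.T@np.linalg.inv(c["camera_matrix"])@np.array([*uv,1.]);o=-R.T@t
    return o+d*(z-o[2])/d[2]
T=lambda u,v,z:ray("top",((u+.5)/4.7-.5+215,(v+.5)/4.7-.5+160),z)
S=lambda u,v,z:ray("side",((u+.5)/5-.5+200,(v+.5)/5-.5+170),z)
E
python3 - <<'E'
from h import *
np.set_printoptions(precision=4,suppress=True)
P=[T(*p,.046) for p in[(305,185),(382,177),(388,241),(313,250)]]
print("pad",np.mean(P,0),*P)
print("padS",S(414,258,.046))
print("lips",T(290,220,.058),T(397,205,.058), "mid",(T(290,220,.058)+T(397,205,.058))/2)
print("head",T(326,88,.065))
print("stop ridge",T(139,183,.061),T(150,297,.061),T(142,241,.055))
a,b=T(66,262,.05),T(733,157,.05);print("rail ends",a,b,np.linalg.norm(a-b),np.degrees(np.arctan2(*(a-b)[:2])))
print("plain",T(620,175,.05))
print("sideStop ridge",S(229,372,.061),S(335,405,.061))
print("dropper S",S(492,440,0),"spare",T(578,327,.006))
print("cup",ray("top",(286,146),.03))
E
```

```text
pad [0.5027 0.0864 0.046 ] [0.5215 0.1144 0.046 ] [0.5268 0.0633 0.046 ] [0.4841 0.0591 0.046 ] [0.4782 0.1088 0.046 ]
padS [0.501  0.0867 0.046 ]
lips [0.4971 0.123  0.058 ] [0.507  0.0527 0.058 ] mid [0.502  0.0878 0.058 ]
head [0.5836 0.0993 0.065 ]
stop ridge [0.5214 0.222  0.061 ] [0.4464 0.2138 0.061 ] [0.4836 0.2206 0.055 ]
rail ends [0.4702 0.2714 0.05  ] [ 0.5395 -0.1699  0.05  ] 0.44669664280859894 -8.932288857121161
plain [ 0.5276 -0.0948  0.05  ]
sideStop ridge [0.5082 0.2374 0.061 ] [0.4433 0.2273 0.061 ]
dropper S [0.4016 0.1489 0.    ] spare [ 0.4283 -0.0684  0.006 ]
cup [0.6934 0.0963 0.03  ]
```

```bash
python3 -m handwheel '[{"travel":[0.19,-0.195,0],"dr":[0,0,0.02]},{"travel":[0.19,-0.195,0],"dr":[0,0,0.02]},{"travel":[0.19,-0.195,0],"dr":[0,0,0.02]},{"travel":[0.19,-0.195,0],"dr":[0,0,0.02]},{"travel":[0.19,-0.195,0],"dr":[0,0,0.02]},{"travel":[0.19,-0.195,0],"dr":[0,0,0.02]},{"travel":[0.19,-0.195,0],"dr":[0,0,0.02]},{"travel":[0.19,-0.195,0],"dr":[0,0,0.02]},{"travel":[0.19,-0.195,0],"dr":[0,0,0.02]},{"travel":[0.19,-0.195,0],"dr":[0,0,0.02]}]' -1
cat > go.py <<'E'
import sys
from h import *
from bench import ctrl
from scipy.spatial.transform import Rotation as Ro
o=ctrl.get_obs();q=o["eef_rot"];R=Ro.from_quat([*q[1:],q[0]])
g=np.array([float(a) for a in sys.argv[1:4]])
a=np.radians(8.9);c,s=np.cos(a),np.sin(a)
W=np.array([[c,s,0],[s,-c,0],[0,0,-1]]).T
np.set_printoptions(precision=4,suppress=True)
print(o["time_s"],o["eef_pos"],o["wrist_force"],o["opening"])
print("travel total",R.inv().apply(g-o["eef_pos"])/.15,"dr",(R.inv()*Ro.from_matrix(W)).as_rotvec()/np.radians(30))
E
python3 go.py .502 .087 .12
```

```text
time_s: 0.93
eef_pos: [0.3677, -0.1982, 0.2259]
eef_rot: [-0.004, 0.997, 0.077, -0.001]
wrist_force: [1.3, -0.6, 0.3]
opening: -0.001
0.9333 [ 0.3677 -0.1982  0.2259] [ 1.3496 -0.6164  0.2663] -0.0011785260558880132
travel total [ 1.1761 -1.7375  0.7169] dr [-0.0139  0.003  -0.0041]
```

```bash
python3 -m handwheel '[{"travel":[0.147,-0.217,0.05],"dr":[-0.003,0,0]},{"travel":[0.147,-0.217,0.05],"dr":[-0.003,0,0]},{"travel":[0.147,-0.217,0.05],"dr":[-0.003,0,0]},{"travel":[0.147,-0.217,0.05],"dr":[-0.003,0,0]},{"travel":[0.147,-0.217,0.05],"dr":[0,0,0]},{"travel":[0.147,-0.217,0.05],"dr":[0,0,0]},{"travel":[0.147,-0.217,0.1],"dr":[0,0,0]},{"travel":[0.1,-0.13,0.1],"dr":[0,0,0]},{"travel":[0.03,-0.05,0.05],"dr":[0,0,0]},{"travel":[0,0,0],"dr":[0,0,0]}]'
python3 go.py .502 .087 .12
```

```text
time_s: 1.77
eef_pos: [0.5039, 0.0982, 0.1415]
eef_rot: [0.001, 0.997, 0.081, 0.001]
wrist_force: [0.5, -0.3, -0.7]
opening: -0.003
1.7667 [0.5039 0.0982 0.1415] [ 0.4576 -0.3224 -0.6973] -0.0025560927890481157
travel total [-0.0248  0.0717  0.1432] dr [ 0.0034 -0.0038  0.0112]
```

```bash
python3 -m handwheel '[{"travel":[-0.025,0.072,0.1],"dr":[0,0,0.01]},{"travel":[0,0,0.14],"dr":[0,0,0]},{"travel":[0,0,0.14],"dr":[0,0,0]},{"travel":[0,0,0.07],"dr":[0,0,0]},{"travel":[0,0,0],"dr":[0,0,0]}]'
python3 go.py .502 .087 .068
python3 - <<'E'
import cv2,numpy as np
from bench import viewer
s=viewer.camera("side")[170:285,200:340,::-1];t=viewer.camera("top")[160:235,215:385,::-1]
cv2.imwrite("pics/c2.png",cv2.convertScaleAbs(np.vstack([cv2.resize(t,(640,282),interpolation=2),cv2.resize(s[40:95,30:130],(550,302),interpolation=2)[:, :] if 0 else cv2.copyMakeBorder(cv2.resize(s[20:100,20:130],(412,300),interpolation=2),0,0,0,228,0)]),alpha=1.3))
E
```

```text
time_s: 2.18
eef_pos: [0.5014, 0.0824, 0.0737]
eef_rot: [0.002, 0.997, 0.078, 0.001]
wrist_force: [-0.1, 0.3, -0.5]
opening: -0.0
2.1833 [0.5014 0.0824 0.0737] [-0.1033  0.287  -0.4852] -0.0003790391285471984
travel total [ 0.0088 -0.0299  0.0379] dr [ 0.0074 -0.0038  0.0016]
```

View pics/c2.png

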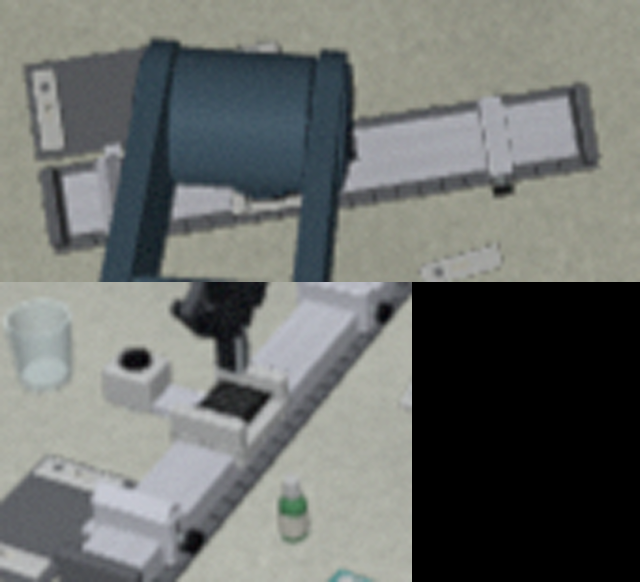

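The picture shows the shut tips at panel pixel (233,370), over the middle of the pad. I'll descend straight.

```bash
python3 -m handwheel '[{"travel":[0.008,-0.03,0.04],"dr":[0,0,0]},{"travel":[0,0,0.04],"dr":[0,0,0]},{"travel":[0,0,0.04],"dr":[0,0,0]},{"travel":[0,0,0.02],"dr":[0,0,0]},{"travel":[0,0,0],"dr":[0,0,0]}]'
python3 go.py .502 .087 .040
```

```text
time_s: 2.7
eef_pos: [0.5071, 0.0867, 0.0575]
eef_rot: [0.003, 0.997, 0.078, 0.007]
wrist_force: [-1.0, -0.4, 0.2]
opening: 0.0
2.7 [0.5071 0.0867 0.0575] [-0.9808 -0.4406  0.1822] 0.00020294872875304895
travel total [-0.0348 -0.0077  0.1159] dr [ 0.012  -0.0248  0.0005]
```

```bash
python3 -m handwheel '[{"travel":[-0.03,-0.005,0],"dr":[0.01,-0.024,0]},{"travel":[0,0,0.02],"dr":[0,0,0]},{"travel":[0,0,0],"dr":[0,0,0]}]'
python3 go.py .502 .087 .040
```

```text
time_s: 2.95
eef_pos: [0.5022, 0.087, 0.0543]
eef_rot: [0.0, 0.997, 0.078, -0.0]
wrist_force: [-0.7, 0.8, -0.3]
opening: 0.0
2.95 [0.5022 0.087  0.0543] [-0.7376  0.7888 -0.2574] 0.0001021561749782528
travel total [-0.0011 -0.0002  0.0952] dr [0.001  0.0016 0.0017]
```

```bash
python3 -m handwheel '[{"travel":[0,0,0.025],"dr":[0,0,0]},{"travel":[0,0,0.025],"dr":[0,0,0]},{"travel":[0,0,0.025],"dr":[0,0,0]},{"travel":[0,0,0.02],"dr":[0,0,0]},{"travel":[0,0,0],"dr":[0,0,0]}]'
python3 go.py .502 .087 .040
```

```text
time_s: 3.37
eef_pos: [0.5032, 0.087, 0.0411]
eef_rot: [0.001, 0.997, 0.078, 0.0]
wrist_force: [-4.6, 0.1, 12.0]
opening: 0.001
3.3667 [0.5032 0.087  0.0411] [-4.6002  0.0535 12.0191] 0.0014876825026240421
travel total [-0.0081 -0.0016  0.0075] dr [ 0.002  -0.0008  0.0024]
```

```bash
python3 -m handwheel '[{"travel":[0,0,0.012],"dr":[0,0,0]},{"travel":[0,-0.02,0.008],"dr":[0,0,0]},{"travel":[0,-0.03,0.008],"dr":[0,0,0]},{"travel":[0,-0.03,0.008],"dr":[0,0,0]}]'
python3 go.py .502 .087 .040
```

```text
time_s: 3.7
eef_pos: [0.5017, 0.0973, 0.0386]
eef_rot: [0.002, 0.997, 0.078, -0.001]
wrist_force: [-4.5, -2.5, 12.5]
opening: -0.001
3.7 [0.5017 0.0973 0.0386] [-4.5191 -2.4576 12.4816] -0.0008085606739151382
travel total [-0.0085  0.0682 -0.0088] dr [0.0071 0.0032 0.0033]
```

```bash
python3 -m handwheel '[{"travel":[0,-0.035,0.006],"dr":[0,0,0]},{"travel":[0,-0.035,0.006],"dr":[0,0,0]},{"travel":[0,-0.035,0.006],"dr":[0,0,0]},{"travel":[0,-0.035,0.006],"dr":[0,0,0]},{"travel":[0,-0.035,0.006],"dr":[0,0,0]},{"travel":[0,-0.035,0.006],"dr":[0,0,0]}]'
python3 go.py .4914 .1543 .040
```

```text
time_s: 4.2
eef_pos: [0.497, 0.1267, 0.0382]
eef_rot: [0.005, 0.997, 0.079, -0.002]
wrist_force: [-5.0, -2.5, 13.3]
opening: -0.002
4.2 [0.497  0.1267 0.0382] [-5.0468 -2.4671 13.3478] -0.0017215639437277305
travel total [-0.0082 -0.1876 -0.0139] dr [0.0174 0.0087 0.0057]
```

```bash
python3 -m handwheel '[{"travel":[0,-0.035,0.006],"dr":[0.004,0.002,0]},{"travel":[0,-0.035,0.006],"dr":[0.004,0.002,0]},{"travel":[0,-0.035,0.006],"dr":[0.004,0.002,0]},{"travel":[0,-0.035,0.006],"dr":[0.004,0.002,0]},{"travel":[0,-0.03,0.006],"dr":[0.004,0.002,0]},{"travel":[0,-0.03,0.006],"dr":[0.003,0.001,0]}]'
python3 go.py .4914 .1543 .040
python3 - <<'E'
import cv2
from bench import viewer
s=viewer.camera("side")[170:285,200:340,::-1]
cv2.imwrite("pics/c3.png",cv2.convertScaleAbs(cv2.resize(s,None,fx=5,fy=5,interpolation=2),alpha=1.3))
E
```

```text
time_s: 4.7
eef_pos: [0.4925, 0.1556, 0.038]
eef_rot: [0.001, 0.997, 0.08, -0.001]
wrist_force: [-4.6, -2.5, 13.2]
opening: -0.0
4.7 [0.4925 0.1556 0.038 ] [-4.6156 -2.4861 13.1998] -0.0001010540897231447
travel total [-0.0085  0.0076 -0.0136] dr [0.0026 0.0025 0.01  ]
```

View pics/c3.png

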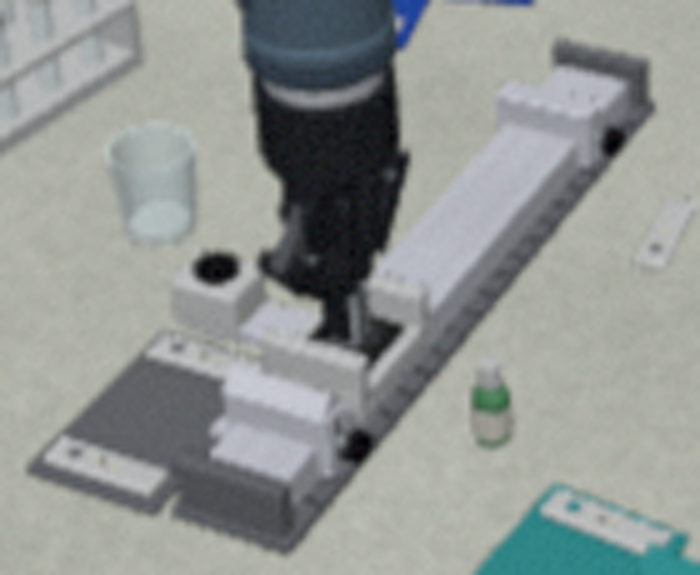

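The slider has followed the fingers. Its front lip, at (365,375), is now a short gap from the stop at (335,410). I'll continue slowly until I feel contact.

```bash
python3 -m handwheel '[{"travel":[0,-0.025,0.006],"dr":[0,0,0]},{"travel":[0,-0.025,0.006],"dr":[0,0,0]},{"travel":[0,-0.02,0.006],"dr":[0.003,0,0]},{"travel":[0,-0.02,0.006],"dr":[0.003,0,0]}]'
python3 go.py .4914 .1543 .040
python3 -m handwheel '[{"travel":[0,-0.02,0.006],"dr":[0.003,0,0]},{"travel":[0,-0.02,0.006],"dr":[0.003,0,0]}]'
```

```text
time_s: 5.08
eef_pos: [0.4904, 0.1691, 0.038]
eef_rot: [0.0, 0.997, 0.081, -0.001]
wrist_force: [-5.6, -2.6, 12.8]
opening: -0.002
5.0833 [0.4904 0.1691 0.038 ] [-5.6352 -2.5807 12.8332] -0.0017475568742957967
travel total [-0.0091  0.0985 -0.0134] dr [0.0004 0.0052 0.0127]
time_s: 5.25
eef_pos: [0.4897, 0.1744, 0.038]
eef_rot: [-0.0, 0.997, 0.081, -0.002]
wrist_force: [-1.8, -10.6, 11.9]
opening: -0.002
```

```bash
python3 -m handwheel '[{"travel":[0,-0.02,0.006],"dr":[0,0,0]},{"travel":[0,-0.02,0.006],"dr":[0,0,0]}]'
python3 -m handwheel '[{"travel":[0,-0.02,0.006],"dr":[0,0,0]},{"travel":[0,-0.02,0.006],"dr":[0,0,0]}]'
python3 - <<'E'
import cv2
from bench import viewer
s=viewer.camera("side")[200:280,230:310,::-1]
cv2.imwrite("pics/c4.png",cv2.convertScaleAbs(cv2.resize(s,None,fx=7,fy=7,interpolation=2),alpha=1.3))
E
```

```text
time_s: 5.42
eef_pos: [0.4907, 0.1776, 0.0385]
eef_rot: [0.003, 0.997, 0.082, -0.0]
wrist_force: [-2.8, -9.3, 12.4]
opening: 0.001
time_s: 5.58
eef_pos: [0.4918, 0.1806, 0.039]
eef_rot: [0.006, 0.997, 0.083, 0.001]
wrist_force: [-1.4, -8.6, 12.7]
opening: 0.004
```

View pics/c4.png

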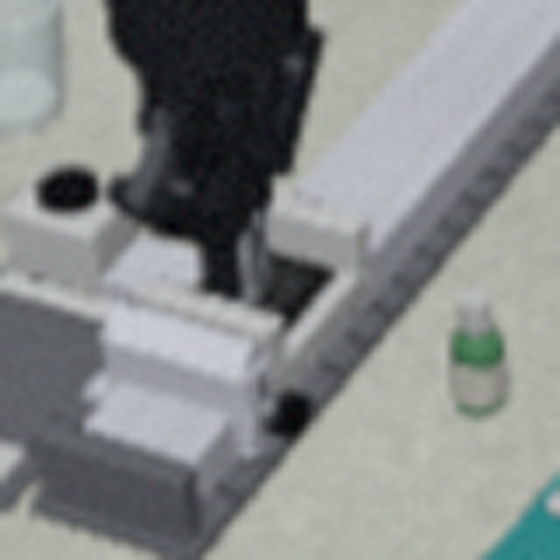

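The slider's front lip is flush against the stop at (270,330), and the tips only rub on the pad now at about 8.6 N. I'll lift straight up.

```bash
python3 -m handwheel '[{"travel":[0,-0.004,-0.02],"dr":[0,0,0]},{"travel":[0,-0.003,-0.04],"dr":[0,0,0]},{"travel":[0,0,-0.06],"dr":[0,0,0]},{"travel":[0,0,-0.1],"dr":[0,0,0]},{"travel":[0,0,-0.2],"dr":[0,0,0]},{"travel":[0,0,-0.25],"dr":[0,0,0]},{"travel":[0,0,-0.25],"dr":[0,0,0]},{"travel":[0,0,-0.2],"dr":[0,0,0]},{"travel":[0,0.2,-0.1],"dr":[0,0,0]},{"travel":[0,0.25,0],"dr":[0,0,0]},{"travel":[0,0.25,0],"dr":[0,0,0]},{"travel":[0,0.25,0],"dr":[0,0,0]},{"travel":[0,0.25,0],"dr":[0,0,0]},{"travel":[0,0.25,0],"dr":[0,0,0]},{"travel":[0,0.25,0],"dr":[0,0,0]},{"travel":[0,0.1,0],"dr":[0,0,0]},{"travel":[0,0,0],"dr":[0,0,0]},{"travel":[0,0,0],"dr":[0,0,0]}]'
python3 - <<'E'
import cv2,numpy as np
from bench import viewer
s=viewer.camera("side")[200:280,230:310,::-1];t=viewer.camera("top")[160:235,215:315,::-1]
cv2.imwrite("pics/c5.png",cv2.convertScaleAbs(np.hstack([cv2.resize(s,(400,400),interpolation=2),cv2.copyMakeBorder(cv2.resize(t,(400,300),interpolation=2),0,100,0,0,0)]),alpha=1.3))
E
```

```text
time_s: 7.13
eef_pos: [0.5383, -0.0932, 0.2389]
eef_rot: [0.007, 0.996, 0.086, 0.004]
wrist_force: [0.1, -0.2, 0.5]
opening: 0.004
```

View pics/c5.png

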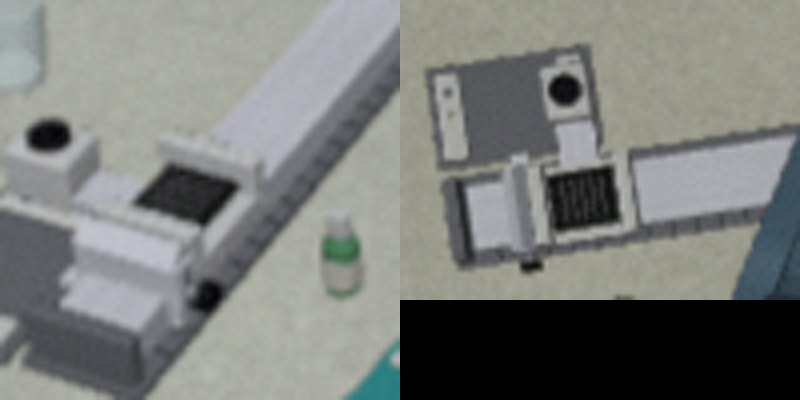

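Run:
```python
from h import *
from bench import ctrl
P=ray("top",(183.5/4-.5+215,198.5/4-.5+160),.046);print(P)
print(ctrl.get_obs()["wrist_force"]); print(ctrl.hand_in())
```

```text
[0.48975207 0.17377933 0.046     ]
[0.85840057 0.7594413  0.59439841]
the job is handed in; nothing more can be done
None
```

The slider now stands right up against the marked stop, the pad has sprung back up, and I've handed the job in at about 7 s on the clock.

- **What I did:** With the fingers shut, I pressed the pad straight down to its bottom at about 13 N. I kept it pressed while pushing the slider about 88 mm towards +y. At about y = 0.174 m the force along the rail rose from about 2.5 N to 10.6 N. I took that as contact with the stop: past that point the fingertips only slid on the pad. Then I lifted straight up and moved the arm clear.
- **Last checks:** The final pictures show the slider's lip flush with the peaked stop with no visible gap, the pad back up, and the reading head over the test. The pad's centre measures (0.490, 0.174), which agrees with where I felt contact. The wrist force was near zero. The dropper bottle beside the rail had not moved; I did not check the other loose items one by one, but the arm touched nothing except the pad.
- **Disagreement:** My first camera estimates of the stop's position differed by about 10 mm between the two views, so I went by the felt contact instead.

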